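Stack the frame corner samples on their carrying board

TASK

The painter has chosen a frame: pile the four L-shaped frame corner samples on the felt-topped carrying board, the largest at the bottom and each next smaller one on top of it. Lay every sample flat and face up, the largest centred on the board and square with it, and each of the others centred over the one below but turned half round from it, so that the corners point in alternate directions and the pile stays balanced. Leave the bottle, the brush jar and the paint tube where they are.

Things in the scene. Friction and masses are not known exactly. Their poses are not given: they have to be found in the camera images.
- board: fixed carrying board: a square of plywood 200 x 200 mm with a grey felt top, 12 mm high in all, lying on the table. Origin: centre of its underside (table height); x and y axes along its edges, so its top is 12 mm above the origin
- sample_a_mitre (a point): largest frame corner: loose flat wooden L, three lines on its face. Legs 140 mm long outside, 64 wide, 26 high; the inner 8 mm of the width is a brass lip, 6-23 mm up. 144 g. Point: mid-height, middle of the 64 mm square where the legs meet; legs run from it along +x and +y, z up. Centre of the 140 mm square round the L: 38 mm along +x and +y. Grip across a leg just past the inner corner
- sample_b_mitre (a point): second largest frame corner: loose flat wooden L, one line on its face. Legs 130 mm long outside, 58 wide, 26 high; the inner 8 mm of the width is a brass lip, 6-23 mm up. 122 g. Point: mid-height, middle of the 58 mm square where the legs meet; legs run from it along +x and +y, z up. Centre of the 130 mm square round the L: 36 mm along +x and +y. Grip across a leg just past the inner corner
- sample_c_mitre (a point): third largest frame corner: loose flat wooden L, two lines on its face. Legs 120 mm long outside, 52 wide, 26 high; the inner 8 mm of the width is a brass lip, 6-23 mm up. 102 g. Point: mid-height, middle of the 52 mm square where the legs meet; legs run from it along +x and +y, z up. Centre of the 120 mm square round the L: 34 mm along +x and +y. Grip across a leg just past the inner corner
- sample_d_mitre (a point): smallest frame corner: loose flat wooden L, plain face. Legs 110 mm long outside, 46 wide, 26 high; the inner 8 mm of the width is a brass lip, 6-23 mm up. 83 g. Point: mid-height, middle of the 46 mm square where the legs meet; legs run from it along +x and +y, z up. Centre of the 110 mm square round the L: 32 mm along +x and +y. Grip across a leg just past the inner corner
- bottle: bystander: black plastic bottle of painting medium with white cap, 58 mm across, 165 mm tall, standing; origin at the centre of its underside
- brush_jar: bystander: white ceramic jar, 72 mm across, 90 mm tall, holding four brushes that reach about 210 mm up; origin at the centre of its underside
- paint_tube: bystander: fat red paint tube with a black cap, lying flat, about 140 x 54 x 30 mm, long along its y axis; origin under its middle
Things that resemble listed ones, but are neither listed nor needed, are in the scene too. What is shaped like the part that bears sample_b_mitre but green or pink is not meant. Leave any green or white look-alike of the part that bears sample_d_mitre alone.

How it is judged:
On the way, in this order (a step that is already met when the one before it is completed fails the run):
1. the largest sample lies flat on the board, centred and square (x of board in the frame of sample_a_mitre between 0.026 and 0.05 m and y of board in the frame of sample_a_mitre between 0.026 and 0.05 m and z of sample_a_mitre in the frame of board between 0.021 and 0.029 m and (angle between the x axis of sample_a_mitre and the x axis of board, either way round below 0.15 rad or angle between the x axis of sample_a_mitre and the y axis of board, either way round below 0.15 rad) and angle between sample_a_mitre's own z axis and vertical below 0.07 rad), for 0.2 s.
2. the second largest sample lies on the one before it, centred and turned half round from it (x of sample_b_mitre in the frame of sample_a_mitre between 0.062 and 0.086 m and y of sample_b_mitre in the frame of sample_a_mitre between 0.062 and 0.086 m and z of sample_b_mitre in the frame of sample_a_mitre between 0.022 and 0.03 m and angle between the x axis of sample_b_mitre and the x axis of sample_a_mitre, either way round below 0.15 rad and angle between sample_b_mitre's own z axis and vertical below 0.07 rad), for 0.2 s.
3. the third largest sample lies on the one before it, centred and turned half round from it (x of sample_c_mitre in the frame of sample_b_mitre between 0.058 and 0.082 m and y of sample_c_mitre in the frame of sample_b_mitre between 0.058 and 0.082 m and z of sample_c_mitre in the frame of sample_b_mitre between 0.022 and 0.03 m and angle between the x axis of sample_c_mitre and the x axis of sample_b_mitre, either way round below 0.15 rad and angle between sample_c_mitre's own z axis and vertical below 0.07 rad), for 0.2 s.
4. the smallest sample lies on the one before it, centred and turned half round from it (x of sample_d_mitre in the frame of sample_c_mitre between 0.054 and 0.078 m and y of sample_d_mitre in the frame of sample_c_mitre between 0.054 and 0.078 m and z of sample_d_mitre in the frame of sample_c_mitre between 0.022 and 0.03 m and angle between the x axis of sample_d_mitre and the x axis of sample_c_mitre, either way round below 0.15 rad and angle between sample_d_mitre's own z axis and vertical below 0.07 rad), for 0.2 s.
At the end, for the whole second after the job is handed in: Largest sample flat on the board, centred within 12 mm along each edge and square within 0.15 rad, any way round; each next smaller flat on the one before (height within 4 mm), centred within 12 mm, turned half round within 0.15 rad; all released and at rest (all of step 1 and all of step 2 and all of step 3 and all of step 4 and linear speed of each of sample_a, sample_b, sample_c, sample_d below 0.02 m/s); the robot touches nothing.
It fails at once if the bottle is pushed more than 30 mm or tipped over (distance of bottle from where it was at the start of the episode above 0.03 m or angle between bottle's own z axis and vertical above 0.5 rad).
It fails at once if the brush jar is pushed more than 30 mm or tipped over (distance of brush_jar from where it was at the start of the episode above 0.03 m or angle between brush_jar's own z axis and vertical above 0.5 rad).
It fails at once if the paint tube is pushed more than 30 mm or tipped over (distance of paint_tube from where it was at the start of the episode above 0.03 m or angle between paint_tube's own z axis and vertical above 0.5 rad).
It also fails if it takes over 144 s, if anything falls off the work surface, if the arm or the gripper's body presses on something with over 40 N, if the wrist force passes 120 N, or if a joint passes its speed limit or range.

ROBOT

A 6-joint arm with a two-finger parallel gripper is mounted at the origin on the work surface. World frame = base frame: x ahead of the robot, y to its left, z up, the work surface at z = 0. Lengths are in m, angles in rad, forces in N, time in s.
With the tool pointing down it reaches from about 0.275 to 0.825 m from the base axis. Payload 4.9 kg.
Tool frame: the origin (TCP) lies midway between the tips of the shut fingers; the grasp point (between the pads) lies 19 mm behind it (bot.grip_depth is the distance from the TCP to the grasp point, in m); z points along the fingers, y is the line along which they close (so a half turn about z gives the same grasp; the last joint's range is limited). The gripper opens to 85 mm and grips with 20 to 120 N. Pads are 22 mm wide; open, the fingers measure 114 mm over their backs; the gripper's body (76 mm by 85 mm) begins 54 mm behind the grasp point. The pads swing forward as they close: fully open they stand 13 mm farther back than shut.
Start: joints at [-1.392, 0.326, -0.193, 1.052, 0, 1.437], TCP at [0.169, -0.523, 0.231] pointing down, gripper open.
Joint ranges: [-2.65, 2.65], [-0.97, 1.79], [-1.3, 1.35], [-1.93, 2.1], [-1.47, 1.37], [-3.14, 3.14]. Speed limits (rad/s): [2.57, 2.57, 3.14, 3.14, 3.14, 3.14].

INTERFACE

Orientations are given as a unit quaternion [w, x, y, z].
In Python, from cell import bot gives the robot as it stands. Calls block until the motion is done:
- bot.move_pose(position, orientation): joint-space move of the TCP to a pose.
- bot.move_linear(position, speed=0.15, rotation=None, until_force=None): straight line of the TCP; rotation=None keeps the orientation; speed is the mean speed in m/s. With until_force (N) it stops when the force on the tool has changed by that much, and returns True; else False.
- bot.goto_joints(angles): joint-space move.
- bot.set_gripper(opening, grasp_force=None): opening from 0.0 (shut) to 1.0 (fully open); grasp_force is the grip in N (None keeps the last); returns when the fingers have stopped.
- bot.wait(seconds).
- bot.solve_ik(position, orientation): joint angles nearest the present ones, or None.
- bot.camera(name): name is "scene" or "top" or "wrist"; returns the picture (480x640x3 uint8, red, green, blue); there is no depth.
- bot.calibration(name): a dict with "mtx" (3x3 intrinsics, pixels), "extrinsics" (4x4, takes a point from world to camera coordinates); the wrist camera has in their place "hand_eye" (4x4, takes a point from camera to tool coordinates, whose origin is the TCP and whose axes are the flange's). Camera axes: x right, y down, z forward; pixel columns grow to the right and rows downward; lengths in m; the calibration is good to about 2 mm. A picture is of the moment at which its call begins: read the wrist's pose just before it. calibration takes no time and is no camera call.
A pose or a line that the arm cannot do raises bot.PlanningError and nothing moves.
- bot.close_job(): hands the job in; it is judged then, once.
Trained networks look in the newest picture that a camera, given by its name, has taken for a name from the list of things; names that differ only in an ending like _2 or _b are one class to them, and where a whole thing is asked for, a point or a joint stands for the part that bears it (a point fixed in the world has none). Each returns a list of dicts, best first, with "confidence" (0 to 1); they miss things now and then, are a little off and sometimes report something else, mostly with a low value. They report only what shows in the picture. A call takes as long as a camera call. They do not tell look-alikes from the thing itself.
- bot.search_frame(camera, thing): "bbox" ([left, top, width, height] in pixels, round what is visible of it).
Readings, each from a call of its own:
- bot.read_clock(): time.
- bot.read_joint_positions(): joint angles.
- bot.read_joint_vel(): joint speeds.
- bot.read_joint_efforts(): joint torques, N m.
- bot.read_position(): TCP position.
- bot.read_tool_rot(): TCP orientation.
- bot.read_ft_force(): force on the tool from outside, world axes, zero at the start.
- bot.read_moment(): the same for the moment, N m.
- bot.read_gripper_width(): opening from 0.0 (shut) to 1.0 (fully open).
- bot.read_finger_force(): force on a finger pad.
Only numpy, scipy, OpenCV 4.12 (cv2) and the standard library are available. Lean on these libraries where they do the work, as an engineer would, in place of code of your own. Each camera call takes 0.05 s, during which the arm holds its last target. There are 200 camera calls.

## Working session

There is one attempt and no reset: what is moved stays moved. The work goes in short steps, each a Python script; the robot and the scene stay as the last script left them, time stands still between calls to the robot, and variables do not carry over. Pictures are saved under pics/ and viewed, at most 14 in all, crops included, and the job is handed in when it is done.

```bash
mkdir -p pics; ls; python3 - <<'E'
from cell import bot
import cv2,numpy as np
for n in("top","scene"):
    im=bot.camera(n); cv2.imwrite(f"pics/{n}0.png",im[:,:,::-1])
    c=bot.calibration(n); print(n,np.round(c["mtx"],1).tolist(),np.round(c["extrinsics"],4).tolist())
    print([(t,[(d['bbox'],round(d['confidence'],2)) for d in bot.search_frame(n,t)]) for t in("board","sample_a_mitre","bottle")])
c=bot.calibration("wrist");print(c)
print(bot.read_clock(),bot.read_tool_rot())
E
```

```text
pics
top [[556.1, 0.0, 308.8], [0.0, 556.1, 222.4], [0.0, 0.0, 1.0]] [[0.0032, -0.9999, 0.0148, -0.0926], [-0.9973, -0.0043, -0.0737, 0.4982], [0.0738, -0.0146, -0.9972, 1.5636], [0.0, 0.0, 0.0, 1.0]]
[('board', [([337.0, 197.0, 82.9, 84.6], 0.92)]), ('sample_a_mitre', [([143.8, 198.4, 67.7, 56.1], 0.84)]), ('bottle', [])]
scene [[584.5, 0.0, 314.9], [0.0, 584.5, 241.1], [0.0, 0.0, 1.0]] [[-0.3162, 0.9487, -0.0049, 0.2404], [0.5028, 0.1631, -0.8489, -0.1887], [-0.8045, -0.2708, -0.5286, 1.686], [0.0, 0.0, 0.0, 1.0]]
[('board', [([182.6, 211.7, 120.5, 61.2], 0.65)]), ('sample_a_mitre', [([436.1, 263.3, 92.2, 52.2], 0.97)]), ('bottle', [([147.8, 205.0, 33.3, 76.5], 0.63)])]
{'mtx': array([[361.53285499,   0.        , 310.98323386],
       [  0.        , 361.53285499, 236.91239849],
       [  0.        ,   0.        ,   1.        ]]), 'hand_eye': array([[ 2.30464331e-04, -9.45539574e-01, -3.25507081e-01,
         8.32270621e-02],
       [ 9.99999735e-01,  4.42803320e-04, -5.78247918e-04,
        -1.13288320e-04],
       [ 6.90891907e-04, -3.25506862e-01,  9.45539426e-01,
        -1.42973461e-01],
       [ 0.00000000e+00,  0.00000000e+00,  0.00000000e+00,
         1.00000000e+00]])}
0.4 [-1.29017035e-04  9.87795280e-01  1.55757720e-01  4.18731328e-06]
```

View pics/top0.png

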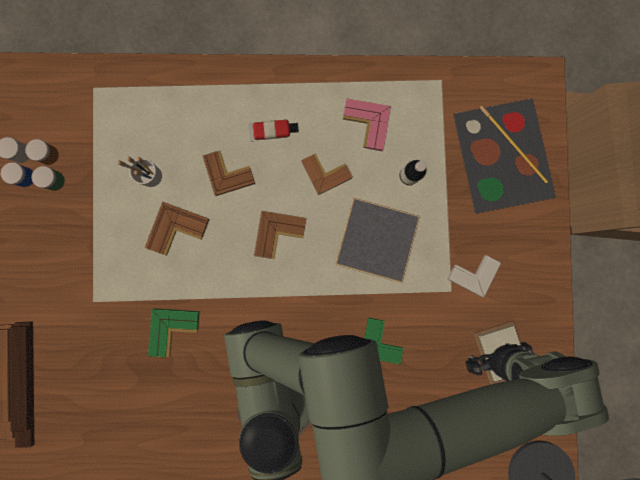

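View pics/scene0.png

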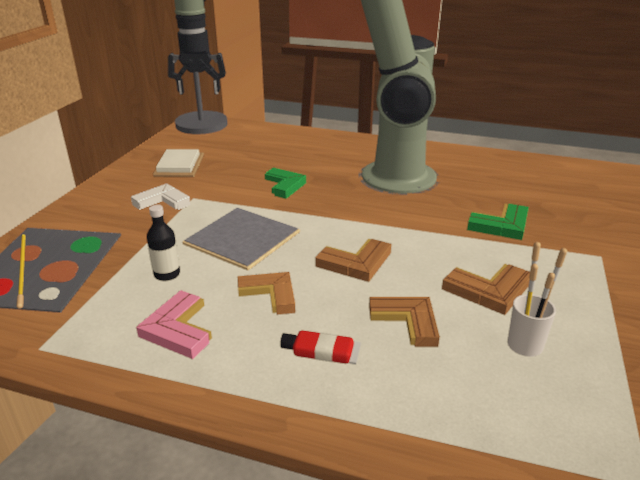

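The top view shows four brown Ls on the sheet: (177,228), which has three lines and is probably a; (280,233), probably b; (229,173), probably c; and (327,173), which is plain, so d. Look-alikes to leave alone are pink (370,122), green (173,330), green (383,342) and white (477,277). The board is at (378,240), the bottle at (413,172), the jar at (143,172) and the tube at (273,130). Next I'll check the choice in a close crop and fit templates to get the poses.

```bash
cat > vis.py <<'E'
import cv2,numpy as np
from scipy.optimize import minimize
DIM=dict(a=(.140,.064),b=(.130,.058),c=(.120,.052),d=(.110,.046))
def proj(P,K,T):
    p=(T[:3,:3]@np.asarray(P).T).T+T[:3,3]; p=p@K.T; return p[:,:2]/p[:,2:]
def Lpoly(n):
    L,w=DIM[n]; h=w/2; e=L-h
    return np.array([[-h,-h],[e,-h],[e,h],[h,h],[h,e],[-h,e]])
SQ=np.array([[-.1,-.1],[.1,-.1],[.1,.1],[-.1,.1]])
def render(poly,z0,z1,pose,K,T,shape,s=4):
    x,y,t=pose; c,si=np.cos(t),np.sin(t)
    Q=poly@np.array([[c,si],[-si,c]])+[x,y]
    lo=proj(np.c_[Q,np.full(len(Q),z0)],K,T); hi=proj(np.c_[Q,np.full(len(Q),z1)],K,T)
    m=np.zeros((shape[0]*s,shape[1]*s),np.uint8)
    f=lambda p:np.round((p+.5)*s-.5).astype(np.int32)
    fill=lambda p:cv2.fillPoly(m,[f(p)],255)
    fill(lo);fill(hi)
    for i in range(len(Q)):
        j=(i+1)%len(Q); fill(np.array([lo[i],lo[j],hi[j],hi[i]]))
    return cv2.resize(m,shape[::-1],interpolation=cv2.INTER_AREA)/255.
def fit(mask,poly,z0,z1,inits,K,T):
    mask=mask.astype(float); best=None
    def cost(p):
        r=render(poly,z0,z1,p,K,T,mask.shape); return 1-np.minimum(r,mask).sum()/np.maximum(r,mask).sum()
    for p0 in inits:
        p0=np.array(p0); S=np.vstack([p0]+[p0+d for d in np.diag([.02,.02,.3])])
        r=minimize(cost,p0,method="Nelder-Mead",options=dict(initial_simplex=S,xatol=1e-4,fatol=1e-5))
        S=np.vstack([r.x]+[r.x+d for d in np.diag([.006,-.006,.06])])
        r=minimize(cost,r.x,method="Nelder-Mead",options=dict(initial_simplex=S,xatol=1e-5,fatol=1e-6))
        if best is None or r.fun<best.fun: best=r
    return best.x,best.fun
def unproj(uv,z,K,T):
    d=T[:3,:3].T@np.linalg.solve(K,[uv[0],uv[1],1]); o=-T[:3,:3].T@T[:3,3]
    return (o+d*(z-o[2])/d[2])[:2]
def woodmask(im):
    h=cv2.cvtColor(im,cv2.COLOR_RGB2HSV); return (h[:,:,1]>95)
def comp(mask,uv):
    n,l,st,ce=cv2.connectedComponentsWithStats(mask.astype(np.uint8))
    ids=[i for i in range(1,n) if st[i,4]>300]; 
    i=min(ids,key=lambda i:np.hypot(*(ce[i]-uv))); return l==i
E
python3 - <<'E'
from cell import bot
import cv2,numpy as np
from vis import *
im=cv2.imread("pics/top0.png")[:,:,::-1].copy()
cv2.imwrite("pics/crop.png",cv2.resize(im[130:280,130:430],None,fx=2.6,fy=2.6,interpolation=cv2.INTER_CUBIC)[:,:,::-1])
c=bot.calibration("top");K,T=c["mtx"],c["extrinsics"]
W=woodmask(im)
for n,uv in dict(a=(177,228),b=(280,233),c=(229,173),d=(327,173)).items():
    m=comp(W,uv); x,y=unproj(uv,.02,K,T)
    for k in DIM:
        p,f=fit(m,Lpoly(k),0,.026,[(x,y,t) for t in np.arange(8)*np.pi/4],K,T)
        print(n,k,m.sum(),np.round(p,4),round(f,3))
h=cv2.cvtColor(im,cv2.COLOR_RGB2HSV)
m=comp((h[:,:,2]<115)&(h[:,:,1]<60),(378,240)); x,y=unproj((378,240),.01,K,T)
print("board felt",m.sum(),fit(m,SQ*.99,.012,.0121,[(x,y,t) for t in(-.25,.25)],K,T))
E
```

```text
a a 1742 [0.5169 0.3069 2.7855] 0.059
a b 1742 [0.5155 0.3076 2.7916] 0.09
a c 1742 [0.5177 0.3074 2.8135] 0.228
a d 1742 [0.5158 0.3063 2.8115] 0.361
b a 1434 [0.5026 0.0192 2.9368] 0.187
b b 1434 [0.4995 0.0209 2.9859] 0.048
b c 1434 [0.4982 0.0217 2.992 ] 0.109
b d 1434 [0.4975 0.0214 2.9651] 0.265
c a 1190 [0.6026 0.1534 5.1068] 0.337
c b 1190 [0.6082 0.1615 5.0364] 0.225
c c 1190 [0.6087 0.1618 5.0289] 0.081
c d 1190 [0.6092 0.1623 5.0164] 0.092
d a 978 [ 0.603  -0.1347  5.3093] 0.445
d b 978 [ 0.6091 -0.1272  5.1835] 0.348
d c 978 [ 0.6084 -0.1255  5.1598] 0.228
d d 978 [ 0.6112 -0.1276  5.1876] 0.065
board felt 4401 (array([ 0.45222667, -0.28847152, -0.25075575]), np.float64(0.08418552839358062))
```

View pics/crop.png

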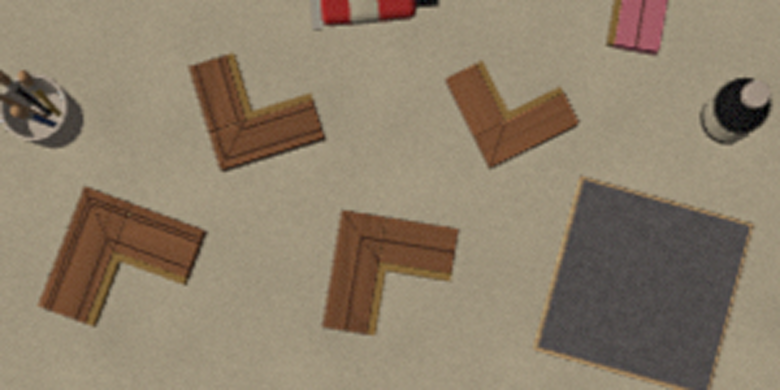

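The crop confirms the choice: a has three lines (bottom left), b one line (bottom centre), c two lines (top left) and d is plain (top right). The template fits agree in size. Now I'll pick and place a.

```bash
cat > act.py <<'E'
from cell import bot
import numpy as np, cv2
from vis import *
wrap=lambda t:(t+np.pi)%(2*np.pi)-np.pi
Q=lambda f:[0,np.cos(f/2),np.sin(f/2),0]
rot=lambda t:np.array([[np.cos(t),-np.sin(t)],[np.sin(t),np.cos(t)]])
def mitre_for_centre(n,c,t):          # mitre pose with L's bounding square centred on c
    L,w=DIM[n]; o=(L-w)/2
    return np.r_[np.asarray(c)+rot(t)@[-o,-o]*1 if False else np.asarray(c)-rot(t)@[o,o],t]
def centre(n,p):
    L,w=DIM[n]; o=(L-w)/2; return p[:2]+rot(p[2])@[o,o]
def plan(n,pick,place,legs=(0,1)):
    g=DIM[n][1]/2+.017; best=None
    for leg in legs:
        o=np.array([[g,0],[0,g]][leg])
        for k in (0,1):
            rel=leg*np.pi/2+k*np.pi
            P=[(p[:2]+rot(p[2])@o,p[2]+rel) for p in (pick,place)]
            dev=[abs(wrap(f-np.arctan2(q[1],q[0])-np.pi)) for q,f in P]
            if best is None or max(dev)<best[0]: best=(max(dev),leg,k,P)
    return best
def run(n,pick,place,layer,legs=(0,1),hi=.25):
    dev,leg,k,((p,f),(q,h))=plan(n,pick,place,legs); print("plan",round(dev,2),leg,k,p,q)
    w=DIM[n][1]; back=.076*(1-np.sqrt(1-(w/2/.076)**2)); z=.003-back
    bot.set_gripper(1.0,80)
    bot.move_pose([*p,hi],Q(f))
    bot.move_linear([*p,.06],speed=.2); 
    if bot.move_linear([*p,z],speed=.06,until_force=8): print("CONTACT on descent",bot.read_position()); return False
    bot.set_gripper(0.0,80); gw=bot.read_gripper_width()*85; print("width",gw,"force",bot.read_finger_force())
    bot.move_linear([*p,hi],speed=.2)
    gw=bot.read_gripper_width()*85; print("lifted width",gw)
    if abs(gw-w*1e3)>6: return False
    zt=z+.012+.026*layer
    bot.move_pose([*q,hi],Q(h)); bot.move_linear([*q,zt+.02],speed=.15)
    c=bot.move_linear([*q,zt-.004],speed=.03,until_force=5); print("touch",c,bot.read_position()[2]-zt)
    bot.set_gripper(1.0); bot.move_linear([*q,hi],speed=.2); print("t",bot.read_clock()); return True
E
cat > st.py <<'E'
import numpy as np
BC=np.array([.45223,-.28847]); BT=-.25076
P=dict(a=np.array([.5169,.3069,2.7855]),b=np.array([.4995,.0209,2.9859]),c=np.array([.6087,.1618,5.0289]),d=np.array([.6112,-.1276,5.1876]))
E
python3 - <<'E'
from act import *; from st import *
for kk in (0,1,2,3):
    print(kk,[round(plan(n,P[n],mitre_for_centre(n,BC,BT+kk*np.pi/2+i*np.pi),(1,) if n=='a' else (0,1))[0],2) for i,n in enumerate("abcd")])
kk=2
run("a",P["a"],mitre_for_centre("a",BC,BT+np.pi),0,(1,))
bot.move_pose([.30,.12,.3],Q(np.pi))
im=bot.camera("top"); cv2.imwrite("pics/top1.png",im[:,:,::-1]); cv2.imwrite("pics/crop1.png",cv2.resize(im[90:330,130:450],None,fx=2.4,fy=2.4)[:,:,::-1])
E
```

```text
0 [np.float64(1.25), np.float64(0.26), np.float64(1.45), np.float64(1.26)]
1 [np.float64(0.73), np.float64(1.68), np.float64(1.7), np.float64(0.64)]
2 [np.float64(1.89), np.float64(1.46), np.float64(1.26), np.float64(0.84)]
3 [np.float64(2.41), np.float64(1.29), np.float64(0.25), np.float64(1.86)]
plan 1.89 1 0 [0.49981788 0.26097396] [ 0.48631197 -0.3085553 ]
width 62.07222639320362 force 88.12962770462036
lifted width 62.105877259385814
touch True 0.0009812162390860479
t 13.7
```

View pics/crop1.png

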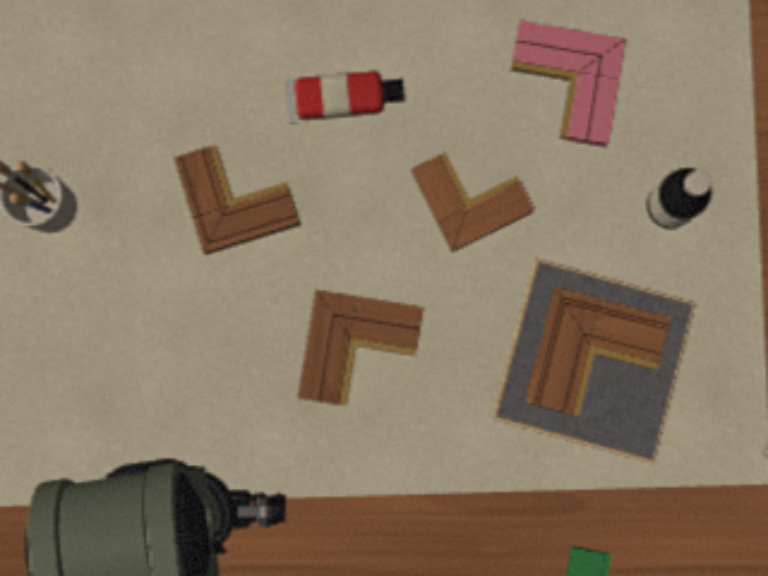

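The crop shows a lying on the board, centred near crop (599,363), against a board centre of (596,360) before parallax. It is square with the board and nothing else has moved. I'll fit it and then place b.

```bash
cat >> act.py <<'E'
def look(n,layer,guess,tag):
    bot.move_pose([.30,.12,.3],Q(np.pi))
    im=bot.camera("top"); cv2.imwrite(f"pics/{tag}.png",im[:,:,::-1])
    cv2.imwrite(f"pics/{tag}_crop.png",cv2.resize(im[180:300,320:440],None,fx=4,fy=4,interpolation=cv2.INTER_CUBIC)[:,:,::-1])
    return im
E
python3 - <<'E'
from act import *; from st import *
c=bot.calibration("top");K,T=c["mtx"],c["extrinsics"]
im=cv2.imread("pics/top1.png")[:,:,::-1].copy()
tgt=mitre_for_centre("a",BC,BT+np.pi)
m=comp(woodmask(im),(375,240))
p,f=fit(m,Lpoly("a"),.012,.038,[tgt],K,T)
print(m.sum(),p,f,"centre off",centre("a",p)-BC,"yaw off",p[2]-tgt[2])
ca=centre("a",p)
if f<.12 and np.linalg.norm(ca-BC)<.006:
    print(run("b",P["b"],mitre_for_centre("b",ca,p[2]-np.pi),1)); look("b",1,None,"top2")
    print("a centre",ca,p[2])
E
```

```text
1762 [ 0.49657863 -0.26069323  2.89149101] 0.03639446852283035 centre off [-0.00187418  0.00036415] yaw off 0.0006583560373862873
plan 1.46 1 0 [ 0.49236704 -0.0245436 ] [ 0.41795091 -0.26950689]
width 56.520887107451024 force 85.5157220363617
lifted width 56.073227304573315
touch True 0.0008234267105302132
t 27.5
True
a centre [ 0.45035582 -0.28810585] 2.8914910096271793
```

View pics/top2_crop.png

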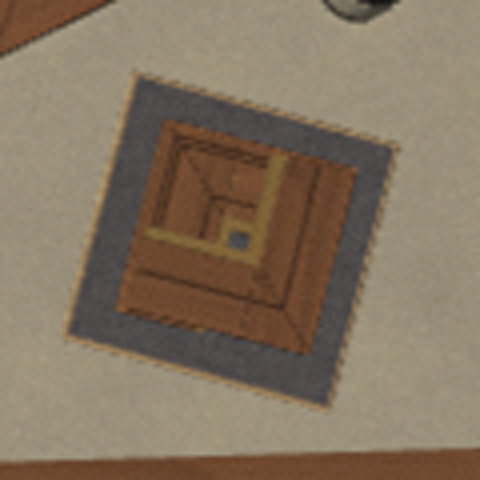

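b lies turned half round on a. Its outer corners are at about crop (305,353), (357,168) and (118,312), so I'll check the centring from those.

```bash
cat >> act.py <<'E'
def corners(n,p,z):
    L,w=DIM[n]; Qd=np.array([[-w/2,-w/2],[L-w/2,-w/2],[-w/2,L-w/2],[w/2,w/2]])
    c=bot.calibration("top"); q=Qd@rot(p[2]).T+p[:2]
    return ((proj(np.c_[q,np.full(4,z)],c["mtx"],c["extrinsics"])+.5-[320,180])*4-.5)
E
python3 - <<'E'
from act import *; from st import *
p=mitre_for_centre("b",[ 0.45035582,-0.28810585],2.89149-np.pi)
e=corners("b",p,.064); print(e.round())
im=cv2.imread("pics/top2_crop.png")
for q in e: cv2.drawMarker(im,tuple(int(v) for v in q),(255,255,0),cv2.MARKER_CROSS,9,1)
cv2.imwrite("pics/ov2.png",im)
E
```

```text
[[312. 352.]
 [356. 170.]
 [129. 305.]
 [250. 249.]]
```

View pics/ov2.png

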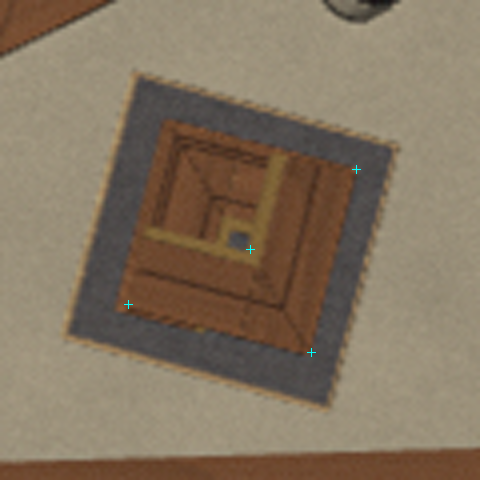

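b sits within about 3 mm of its target, and the tolerance is 12 mm. On to c.

```bash
python3 - <<'E'
from act import *; from st import *
ca=np.array([0.45035582,-0.28810585])
p=mitre_for_centre("c",ca,2.89149)
print(run("c",P["c"],p,2)); look("c",2,None,"top3")
e=corners("c",p,.090); print(e.round())
im=cv2.imread("pics/top3_crop.png")
for q in e: cv2.drawMarker(im,tuple(int(v) for v in q),(255,255,0),cv2.MARKER_CROSS,9,1)
cv2.imwrite("pics/ov3.png",im)
E
```

```text
plan 1.26 1 1 [0.64956407 0.17518387] [ 0.48107045 -0.30524095]
width 50.202108432257226 force 84.86451745033264
lifted width 50.17123126851805
touch True 0.0008024242877884349
t 39.9917
True
[[184. 128.]
 [141. 299.]
 [355. 172.]
 [240. 221.]]
```

View pics/ov3.png

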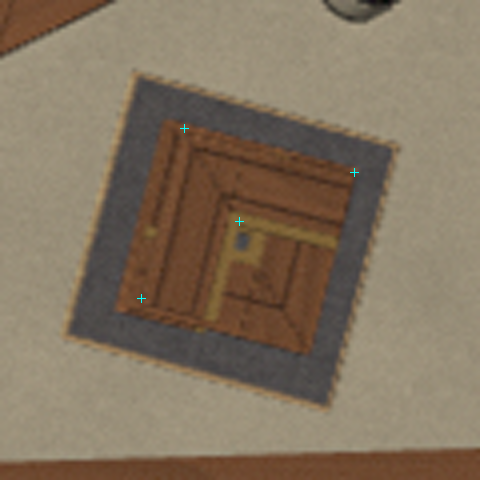

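c is within about 3 mm of its target, with the inner corner seen near (232,214) against the expected (240,221). Placing d now, followed by a wrist close-up.

```bash
python3 - <<'E'
from act import *; from st import *
ca=np.array([0.4510,-0.2865])
p=mitre_for_centre("d",ca,2.89149-np.pi)
print(run("d",P["d"],p,3))
bot.move_pose([.38,-.24,.38],Q(-.57))
H=bot.calibration("wrist")
pos=np.array(bot.read_position()); q=bot.read_tool_rot(); im=bot.camera("wrist")
cv2.imwrite("pics/w4.png",im[:,:,::-1])
from scipy.spatial.transform import Rotation as R
M=np.eye(4); M[:3,:3]=R.from_quat([q[1],q[2],q[3],q[0]]).as_matrix(); M[:3,3]=pos
T=np.linalg.inv(M@H["hand_eye"]); K=H["mtx"]
o=im[:,:,::-1].copy()
for i,n in enumerate("abcd"):
    pp=mitre_for_centre(n,[.4504,-.2881],2.89149-np.pi*(i%2)); L,w=DIM[n]
    uv=proj(np.c_[Lpoly(n)@rot(pp[2]).T+pp[:2],np.full(6,.038+.026*i)],K,T)
    cv2.polylines(o,[np.round(uv).astype(int)],True,[(255,0,0),(0,255,0),(255,255,0),(255,0,255)][i],1)
uv=proj(np.c_[SQ@rot(BT).T+BC,np.full(4,.012)],K,T); cv2.polylines(o,[np.round(uv).astype(int)],True,(255,255,255),1)
cv2.imwrite("pics/w4o.png",o)
E
```

```text
plan 0.84 0 1 [ 0.62950104 -0.16316785] [ 0.45083099 -0.31948441]
width 44.683842576231804 force 83.16706895828247
lifted width 44.00046748172221
touch True 0.0007182468356248944
t 51.95
True
```

View pics/w4o.png

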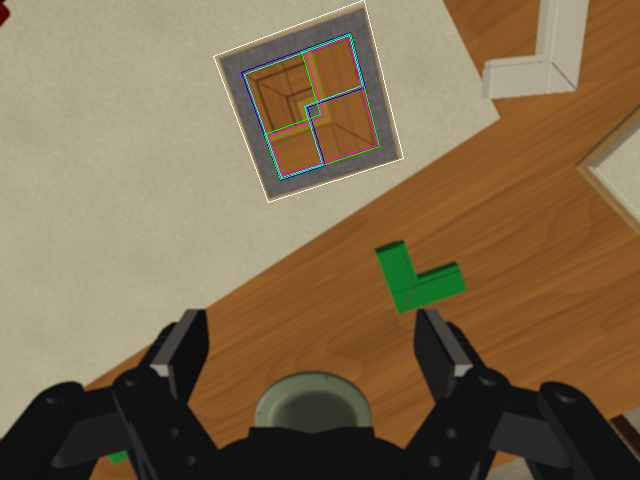

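The wrist view shows the pile on the board at (310,105), with the outlines of all four samples matching. One enlarged crop to make sure.

```bash
python3 -c "
import cv2
f=lambda n:cv2.resize(cv2.imread(n)[0:210,205:415],None,fx=1.9,fy=1.9,interpolation=cv2.INTER_CUBIC)
cv2.imwrite('pics/w4c.png',cv2.hconcat([f('pics/w4.png'),f('pics/w4o.png')]))"
```

```text
(no output)
```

View pics/w4c.png

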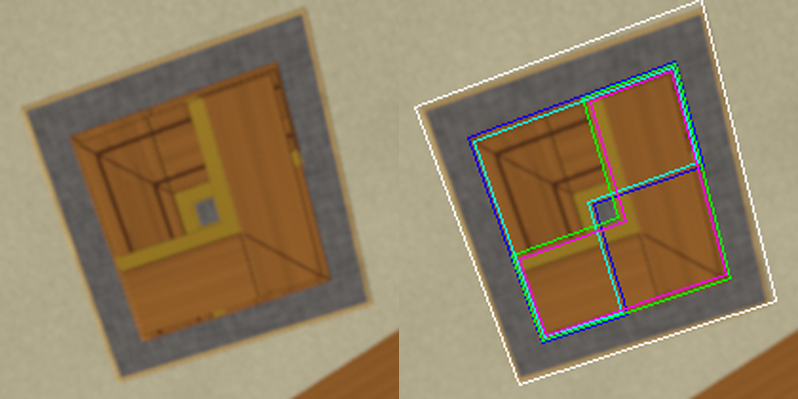

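The pile is square with the board, and every outline matches to within a few mm. Handing in.

```bash
python3 -c "
from cell import bot
print(bot.close_job(),bot.read_clock())"
```

```text
the job is handed in; nothing more can be done
the job is handed in; nothing more can be done
```

The four samples are piled a, b, c, d on the board, each turned half round and within a few mm of centre in the last picture, and the job is handed in; the robot's clock read about 52 s after the last placing, and no verdict came back.

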